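Clamp a small instrument case in the bench holder

TASK

Get the small aluminium instrument case held in the bench holder, ready for repair. First draw the stop pin up out of the bed and hang it upright by its collar in the open notch of the side ledge; then lay the case flat on the bed between the jaws, centred across the bed with its long side along the slide, and let go of it. Slide the carriage up until the case is pinched snugly and squarely against the fixed jaw, then swing the carriage's clamp lever fully round to its stop to lock it; leave the other things on the bench where they are.

Things in the scene. Friction and masses are not known exactly. Their poses are not given: they have to be found in the camera images.
- holder: Grey cast bench holder, fixed. Origin on the bench under the bed; y runs along the bed (slide direction), x across (the ledge is on the -x side, towards the robot), z up. Bed 70 wide, y -147.5 to 162.5, flat top at z 45. Side ledge: plate 10 thick, top at z 45, reaching from the bed to x -115, y -153 to -97, with a notch. Positions and z in this list: mm in this frame.
- notch (a point): Centre of the ledge's notch at its top, at holder (-95, -125, 45). The notch is 16 wide (y) and open to -x; its closed end is 17 mm to +x of this point, the tips of its two prongs 20 mm to -x. The pin's shank enters from the open side or from above; its collar then rests on the ledge.
- bore (a point): Mouth of the 12 mm vertical bore through the bed, at holder (0, 15, 45) mm, where the stop pin stands at the start.
- fixed_jaw_face (a point): Centre of the fixed jaw's clamping face, at holder (0, -115, 62.5), looking to +y. The jaw is a dark steel block on the bed, 50 wide (x), y -145 to -115, top at z 80.
- pin: Loose bright steel stop pin, 80 g, upright. Origin on its axis at the underside of its collar, z up. Below: shank of 10 diameter, 34 long. Collar 24 diameter, 5 thick. Above: a round grip of 16 diameter from 5 to 37 above the origin. At the start its shank is in the bore and its collar rests on the bed, and it blocks the carriage.
- unit: The small aluminium instrument case, a loose box 46 (its x) by 70 (its y) by 30 high, about 250 g, grey end plates and a black panel on top. Origin at the centre of its underside, z up. Either end may face the fixed jaw. When pinched home its centre lies at holder y -80.
- carriage (a joint): Position of the sliding carriage in m, 0 to 0.145, growing towards the fixed jaw (holder -y); its jaw face lies at holder y = 85 mm minus this value. Stays where left; friction about 4 N. Reads 0.130 when the case is pinched against the fixed jaw. The pin in its bore stops it at about 0.058.
- carriage_face (a point): Centre of the carriage's flat jaw face, which looks to holder -y, at z 61. The aluminium carriage reaches 60 mm behind it (+y), is 86 wide in x, and its top is at z 75.
- carriage_grip (a point): Grip point on the black upright fin on top of the carriage, 23 mm behind the jaw face, at z 94.5. The fin is 12 wide (holder x), 30 long (y), z 75 to 108.
- lever (a joint): Angle of the clamp lever in rad, 0 (open, pointing away from the fixed jaw, holder +y) to 1.45 (locked, against its stop, pointing to holder -x), turning anticlockwise seen from above. It stays where it is left; under 1.5 N at the knob turns it.
- lever_pivot (a point): Point on the lever's vertical pivot axis, on the carriage 50 mm behind the jaw face, at z 89.
- lever_knob (a point): Point on the axis of the lever's upright black knob, 14 diameter, 55 mm from the pivot axis; the knob reaches from z 89 to 120, this point at z 109. The steel arm below it is 10 wide, top at z 89.
- jar: Bystander: small amber glass jar with a steel lid, 48 diameter, 62 high. Origin at the centre of its underside.
- pouch: Bystander: dark blue fabric-covered case, 45 by 88 by 24 high. Origin at the centre of its underside.
- parts_box: Bystander: clear open plastic parts box, 100 by 150 by 35 high, beyond the holder. Origin at the centre of its underside.
- screwdriver: Bystander: screwdriver with a black handle, 180 long along its y, 20 thick, lying near the robot. Origin below the joint of handle and blade.

How it is judged:
By the outcome, as a careful person would: the job done as asked, in the order asked, and still so for the second after the job is handed in, with the robot touching nothing.
It also fails if it takes over 67 s, if anything falls off the work surface, if the arm or the gripper's body presses on something with over 40 N, if the wrist force passes 120 N, or if a joint passes its speed limit or range.

ROBOT

A 6-joint arm with a two-finger parallel gripper is mounted at the origin on the work surface. World frame = base frame: x ahead of the robot, y to its left, z up, the work surface at z = 0. Lengths are in mm, angles in rad, forces in N, time in s.
With the tool pointing down it reaches from about 350 to 775 mm from the base axis. Payload 7.3 kg.
Tool frame: the origin (TCP) lies at the very end of the fingers, on their centre line; the grasp point (between the pads) lies 19 mm behind it; z points along the fingers, y is the line along which they close (so a half turn about z gives the same grasp; the last joint's range is limited). The gripper opens to 92 mm and grips with 3 to 60 N. Pads are 19 mm wide; open, the fingers measure 130 mm over their backs; the gripper's body (75 mm by 190 mm) begins 47 mm behind the grasp point.
Start: joints at [-1.295, 0.342, 1.524, -0, 1.275, -0.146], TCP at [214.961, -478.996, 226.741] pointing down, gripper open.
Joint ranges: [-2.53, 2.53], [-0.77, 2.02], [0.04, 2.7], [-1, 4.14], [0.28, 2.66], [-3.11, 3.11]. Speed limits (rad/s): [2.57, 2.57, 3.14, 3.14, 3.14, 3.14].

INTERFACE

Orientations are given as a rotation vector (axis times angle).
In Python, from bench import goto, move_l, goto_joints, let_go, grasp, wait, solve_ik, get_state, camera, PlanningError, sign_off, masks_of, spot_point gives the robot as it stands. Calls block until the motion is done:
- goto(position, orientation): joint-space move of the TCP to a pose.
- move_l(position, attitude=None, rate=150, max_force=None): straight line of the TCP; attitude=None keeps the orientation; rate is the mean speed in mm/s. With max_force (N) it stops when the force on the tool has changed by that much, and returns True; else False.
- goto_joints(angles): joint-space move.
- let_go() and grasp(): open the fingers fully, or close them until they stop; the grip force is fixed at half the most.
- wait(seconds).
- solve_ik(position, orientation): joint angles nearest the present ones, or None.
- get_state(): the state.
- camera(name): name is "side" or "top"; returns a dict with "color" (384x512x3 uint8, red, green, blue), "depth" (384x512 float32, mm along the optical axis (not along the pixel's ray), 0 where there is no reading), "fov_y" (degrees; the focal length in pixels is half the picture's height over the tangent of half this angle, whatever the lens; pixels are square), "cx", "cy" (the principal point, pixels), "k1" (the pictures are not rectified: a ray, as slopes to the right and down, at radius r is drawn at 1 + k1 r^2 times it, then the intrinsics apply), "view" (4x4, takes a point from world to camera coordinates). Camera axes: x right, y up, looking along -z (the intrinsics and any distortion apply to the point x, -y, -z); pixel columns grow to the right and rows downward; lengths in mm; the calibration is good to about 2 mm. A picture is of the moment at which its call begins.
A pose or a line that the arm cannot do raises PlanningError and nothing moves.
- sign_off(): hands the job in; it is judged then, once.
Trained networks look in a picture, given as the dict that the camera call returned (one of the last four; its "shot" number tells which), for a name from the list of things; names that differ only in an ending like _2 or _b are one class to them, and where a whole thing is asked for, a point or a joint stands for the part that bears it (a point fixed in the world has none). Each returns a list of dicts, best first, with "conf" (0 to 1); they miss things now and then, are a little off and sometimes report something else, mostly with a low value. They report only what shows in the picture. A call takes as long as a camera call.
- masks_of(picture, target): "pixels" (384x512 bool, what is visible of it) and "rect" ([left, top, width, height] in pixels, round what is visible of it).
- spot_point(picture, target): "uv" ([column, row] in pixels: a listed point, or the origin of a listed thing).
The state is a dict: "clock": time; "joint_positions": joint angles; "qvel": joint speeds; "joint_efforts": joint torques, N m; "eef_pos": TCP position; "eef_rot": TCP orientation; "ft_force": force on the tool from outside, world axes, zero at the start; "torque": the same for the moment, N m; "finger_gap": opening from 0.0 (shut) to 1.0 (fully open); "grasp_force": force on a finger pad.
Only numpy, scipy, OpenCV 4.12 (cv2) and the standard library are available. Lean on these libraries where they do the work, as an engineer would, in place of code of your own. Each camera call takes 0.05 s, during which the arm holds its last target. There are 200 camera calls.

## Working session

There is one attempt and no reset: what is moved stays moved. The work goes in short steps, each a Python script; the robot and the scene stay as the last script left them, time stands still between calls to the robot, and variables do not carry over. Pictures are saved under pics/ and viewed, at most 10 in all, crops included, and the job is handed in when it is done.

```bash
mkdir -p pics; ls
cat > h.py <<'E'
import numpy as np, cv2
from scipy.spatial.transform import Rotation as R
from bench import *
def intr(p):
    f=192/np.tan(np.radians(p["fov_y"])/2); return f
def ray(p,uv):
    f=intr(p); d=np.array([(uv[0]-p["cx"])/f,(uv[1]-p["cy"])/f]); s=d.copy()
    for _ in range(20): s=d/(1+p["k1"]*(s@s))
    V=np.array(p["view"]); Rm=V[:3,:3]; o=-Rm.T@V[:3,3]
    return o, Rm.T@np.array([s[0],-s[1],-1.0])   # unit optical depth
def at_z(p,uv,z):
    o,d=ray(p,uv); return o+d*(z-o[2])/d[2]
def proj(p,X):
    V=np.array(p["view"]); c=V[:3,:3]@np.array(X,float)+V[:3,3]; s=np.array([c[0],-c[1]])/-c[2]
    return s*(1+p["k1"]*(s@s))*intr(p)+[p["cx"],p["cy"]]
def tri(p1,u1,p2,u2):
    o1,d1=ray(p1,u1);o2,d2=ray(p2,u2)
    A=np.c_[d1,-d2]; t=np.linalg.lstsq(A,o2-o1,rcond=None)[0]
    a=o1+t[0]*d1;b=o2+t[1]*d2
    return (a+b)/2,np.linalg.norm(a-b)
def cloud(p,mask):
    v,u=np.nonzero(mask&(p["depth"]>0)); o=None;P=[]
    for a,b in zip(u,v):
        o,d=ray(p,(a,b)); P.append(o+d*p["depth"][b,a])
    return np.array(P)
def save(p,n): cv2.imwrite(n,cv2.cvtColor(p["color"],cv2.COLOR_RGB2BGR))
E
cat > a.py <<'E'
from h import *
s=camera("side");t=camera("top")
save(s,"pics/s0.png");save(t,"pics/t0.png")
for n in ["holder","notch","bore","fixed_jaw_face","pin","unit","carriage_face","carriage_grip","lever_pivot","lever_knob","jar","pouch","parts_box","screwdriver"]:
    a=spot_point(s,n);b=spot_point(t,n)
    f=lambda l:[(np.round(x["uv"]).tolist(),round(x["conf"],2)) for x in l[:2]]
    r=tri(s,a[0]["uv"],t,b[0]["uv"]) if a and b else None
    print(n,f(a),f(b),r and (r[0].round(1),round(r[1],1)))
for p in(s,t): print((-np.array(p["view"])[:3,:3].T@np.array(p["view"])[:3,3]).round(), p["fov_y"],p["k1"])
print(get_state())
E
python3 a.py
```

```text
bench.py
pics
holder [([244.0, 253.0], 0.58), ([232.0, 181.0], 0.58)] [([214.0, 195.0], 0.75)] (array([584.4, 108. ,   9. ]), np.float64(9.2))
notch [([291.0, 207.0], 0.89)] [([254.0, 233.0], 0.8), ([141.0, 192.0], 0.56)] (array([475.1,  -8.2,  47.9]), np.float64(2.2))
bore [([243.0, 243.0], 0.64)] [([211.0, 198.0], 0.7)] (array([578.4, 113.1,  40.1]), np.float64(4.1))
fixed_jaw_face [([252.0, 203.0], 0.64)] [([252.0, 199.0], 0.67)] (array([567.9,  -4.1,  61. ]), np.float64(5.1))
pin [([245.0, 246.0], 0.47), ([234.0, 253.0], 0.22)] [([207.0, 194.0], 0.44)] (array([582. , 125.7,  44. ]), np.float64(10.8))
unit [([234.0, 182.0], 0.59)] [([317.0, 184.0], 0.81), ([252.0, 199.0], 0.48)] (array([ 621.2, -198.6,   -4.6]), np.float64(5.2))
carriage_face [([241.0, 257.0], 0.77), ([234.0, 180.0], 0.52)] [([184.0, 196.0], 0.67)] (array([581.3, 187. ,  67.6]), np.float64(0.9))
carriage_grip [([235.0, 257.0], 0.87), ([260.0, 155.0], 0.58)] [([176.0, 193.0], 0.95), ([157.0, 273.0], 0.3)] (array([589.6, 207.8,  87.7]), np.float64(4.5))
lever_pivot [([234.0, 265.0], 0.7), ([160.0, 228.0], 0.3)] [([2
[... 813 characters left out ...]
oint_positions': array([-1.29496999e+00,  3.41987477e-01,  1.52405556e+00,  1.16094004e-06,
        1.27538353e+00, -1.45965365e-01]), 'qvel': array([ 5.68837084e-04, -1.09089700e-04,  1.27150663e-03, -3.30753902e-06,
        3.99882821e-04, -7.97212588e-04]), 'joint_efforts': array([ 6.99584689e-04, -4.31126583e+01, -2.44475180e+01,  7.17893662e-02,
        4.81392711e-02,  1.14032611e-05]), 'eef_pos': array([ 214.98237553, -479.01435621,  226.76255185]), 'eef_rot': array([3.07182494e+00, 6.57613200e-01, 1.86670277e-05]), 'ft_force': array([-0.33553425,  0.37874643,  0.02211431]), 'torque': array([-0.01875632, -0.02186543,  0.04680544]), 'grasp_force': 0.0, 'finger_gap': 0.9981876482909944}
```

```bash
python3 -c "
import cv2
a=cv2.imread('pics/s0.png')[140:300,130:370];b=cv2.imread('pics/t0.png')[110:290,120:390]
cv2.imwrite('pics/s1.png',cv2.resize(a,(792,528),interpolation=2));cv2.imwrite('pics/t1.png',cv2.resize(b,(795,530),interpolation=2))"
```

```text
(no output)
```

View pics/s1.png

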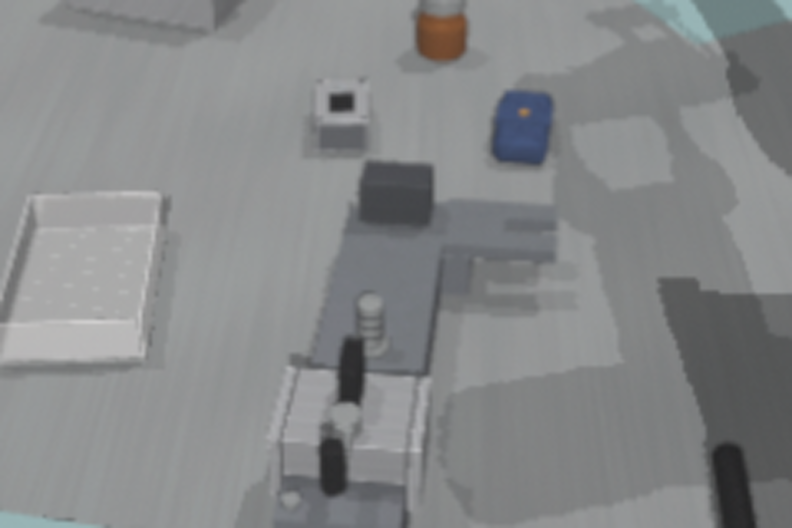

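View pics/t1.png

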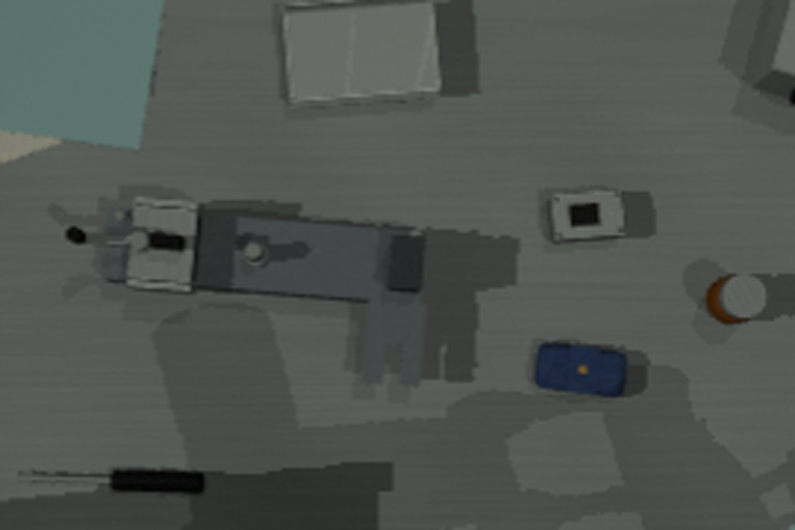

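The side view shows the pin at about (242,234) between jaw and carriage, with the unit at (234,172). In the top view the pin is at (206,194) and the unit at (318,184), its long side roughly along world y, with the ledge notch at about (252,235). Next I'll fit the known shapes to the depth data from each camera.

```bash
cat > fit.py <<'E'
from h import *
from scipy.optimize import least_squares
def box(P,lo,hi):
    lo,hi=np.array(lo,float),np.array(hi,float); q=np.abs(P-(lo+hi)/2)-(hi-lo)/2
    return np.linalg.norm(np.maximum(q,0),axis=1)+np.minimum(q.max(1),0)
def cyl(P,c,r,z0,z1):
    q=np.c_[np.hypot(P[:,0]-c[0],P[:,1]-c[1])-r,np.abs(P[:,2]-(z0+z1)/2)-(z1-z0)/2]
    return np.linalg.norm(np.maximum(q,0),axis=1)+np.minimum(q.max(1),0)
def loc(P,x,y,a,z=0):
    D=P-[x,y,z]; c,s=np.cos(a),np.sin(a); return np.c_[c*D[:,0]+s*D[:,1],-s*D[:,0]+c*D[:,1],D[:,2]]
def holder_sdf(P,v):
    x,y,a,z,q=v; L=loc(P,x,y,a,z)
    f=85-q
    return np.min([box(L,(-35,-147.5,20),(35,162.5,45)),box(L,(-115,-153,35),(-35,-133,45)),box(L,(-115,-117,35),(-35,-97,45)),
      box(L,(-78,-153,35),(-35,-97,45)),box(L,(-25,-145,45),(25,-115,80)),box(L,(-43,f,30),(43,f+60,75)),box(L,(-6,f+8,75),(6,f+38,108))],axis=0)
def fit_holder(P,v0=(578,113,-.08,0,0),zmin=40):
    P=P[P[:,2]>zmin]
    g=lambda v:holder_sdf(P,v)
    r=least_squares(g,v0,loss="soft_l1",f_scale=2,x_scale=(1,1,.01,1,1),diff_step=1e-4)
    return r.x,np.median(np.abs(g(r.x))),len(P)
def fit_unit(P,v0):
    g=lambda v:box(loc(P,v[0],v[1],v[2],v[3]),(-23,-35,0),(23,35,30))
    r=least_squares(g,v0,loss="soft_l1",f_scale=2,x_scale=(1,1,.01,1),diff_step=1e-4)
    return r.x,np.median(np.abs(g(r.x))),len(P)
def fit_pin(P,v0):
    g=lambda v:np.min([cyl(P-[0,0,v[2]],v[:2],8,5,37),cyl(P-[0,0,v[2]],v[:2],12,0,5)],axis=0)
    r=least_squares(g,v0,loss="soft_l1",f_scale=2,diff_step=1e-4)
    return r.x,np.median(np.abs(g(r.x))),len(P)
def region(p,lo,hi):
    P=cloud(p,np.ones((384,512),bool)); return P[np.all((P>lo)&(P<hi),axis=1)]
E
cat > b.py <<'E'
from fit import *
np.set_printoptions(precision=3,suppress=True)
vs=[]
ps=[camera("top"),camera("side")];H=[];U=[]
for p in ps:
    A=region(p,(420,-80,-10),(680,260,130)); H.append(A); v,m,n=fit_holder(A); print("holder",v,m,n)
    B=region(p,(560,-260,5),(680,-140,60)); U.append(B)
    print("unit",fit_unit(B,(621,-198,0,0)))
    c=loc(A,v[0],v[1],v[2],v[3]); k=(np.hypot(c[:,0],c[:,1]-15)<22)&(c[:,2]>47)&(c[:,1]<35)
    print("pin",fit_pin(A[k],(v[0],v[1]+15,45)))
    for n in("unit","pin"):
        m=masks_of(p,n)
        if m:
            C=cloud(p,m[0]["pixels"]); print(n,m[0]["conf"],len(C),np.median(C,0),C.max(0),C.min(0))
print("both",fit_holder(np.vstack(H)),fit_unit(np.vstack(U),(621,-198,0,0)))
E
python3 b.py
```

```text
holder [581.096 110.401  -0.086  -0.11   11.997] 1.6652023111912015 3097
unit (array([ 621.742, -200.788,    0.091,   -0.35 ]), np.float64(1.7725705633050381), 452)
pin (array([583.104, 124.641,  44.45 ]), np.float64(1.2355504712089385), 77)
unit 0.72 459 [ 620.607 -200.012   28.307] [ 652.17  -164.738   37.067] [ 596.919 -245.802   -5.345]
pin 0.59 53 [580.85  123.884  69.229] [593.454 135.727  84.92 ] [572.718 115.546  47.144]
holder [580.561 109.094  -0.088   1.095  12.836] 0.7472886431034524 4244
unit (array([ 621.777, -201.735,    0.078,    1.678]), np.float64(0.820948435816085), 347)
pin (array([581.56 , 124.228,  45.811]), np.float64(0.5645866648057072), 146)
unit 0.64 361 [ 619.791 -173.661   30.637] [ 646.833 -162.248   34.548] [ 595.645 -235.318   -0.036]
pin 0.54 126 [580.018 130.928  66.887] [588.442 195.734 109.352] [571.894 118.31   47.54 ]
both (array([580.856, 109.244,  -0.086,   0.693,  12.83 ]), np.float64(1.0486029546801277), 7341) (array([ 621.87 , -201.484,    0.085,    0.714]), np.float64(1.4217527355056774), 799)
```

```bash
cat > m.py <<'E'
from fit import *
np.set_printoptions(precision=3,suppress=True)
HX,HY,HA=580.8,109.5,-0.0865
def W(x,y,z): c,s=np.cos(HA),np.sin(HA); return np.array([HX+c*x-s*y,HY+s*x+c*y,z])
def ori(phi):
    z=np.array([0,0,-1.]);y=np.array([np.cos(phi),np.sin(phi),0]);return R.from_matrix(np.c_[np.cross(y,z),y,z]).as_rotvec()
def pick(pos,phi):
    q0=get_state()["joint_positions"]; best=None
    for f in(phi,phi+np.pi):
        q=solve_ik(pos,ori(f))
        if q is not None and (best is None or abs(q-q0).max()<best[0]): best=(abs(q-q0).max(),f,q)
    return best
def rep(t=""):
    s=get_state();print(t,round(s["clock"],1),s["eef_pos"],"F",s["ft_force"],"gap",round(s["finger_gap"]*92,1),"g",round(s["grasp_force"],1))
E
python3 - <<'E'
from m import *
for n,p,f in [("pin",W(0,15,56),HA),("pinup",W(0,15,150),HA),("notchup",W(-95,-125,150),HA+np.pi/2),("notch",W(-95,-125,56),HA+np.pi/2),
 ("unit",(621.8,-201.2,4),.083),("unitup",(621.8,-201.2,150),.083),("place",W(0,-74,49),HA),("fin",W(0,95.5,79),HA),("fin2",W(0,-22,79),HA),
 ("knob0",W(0,60,92),HA),("knob1",W(-55,5,92),HA+1.45)]:
    for k in(0,np.pi,-np.pi):
        q=solve_ik(p,ori(f+k)); print(n,k,q)
E
```

```text
pin 0 [ 0.082  0.644  1.529 -0.     0.968  0.168]
pin 3.141592653589793 [ 0.082  0.644  1.529 -0.     0.968 -2.973]
pin -3.141592653589793 [ 0.082  0.644  1.529 -0.     0.968 -2.973]
pinup 0 [ 0.082  0.536  1.433 -0.     1.173  0.168]
pinup 3.141592653589793 [ 0.082  0.536  1.433 -0.     1.173 -2.973]
pinup -3.141592653589793 [ 0.082  0.536  1.433 -0.     1.173 -2.973]
notchup 0 [-0.176  0.334  1.77  -0.     1.037 -1.66 ]
notchup 3.141592653589793 [-0.176  0.334  1.77  -0.     1.037  1.482]
notchup -3.141592653589793 [-0.176  0.334  1.77  -0.     1.037  1.482]
notch 0 [-0.176  0.474  1.873 -0.     0.794 -1.66 ]
notch 3.141592653589793 [-0.176  0.474  1.873 -0.     0.794  1.482]
notch -3.141592653589793 [-0.176  0.474  1.873 -0.     0.794  1.482]
unit 0 [-0.43   0.799  1.375 -0.     0.967 -0.513]
unit 3.141592653589793 [-0.43   0.799  1.375  0.     0.967  2.628]
unit -3.141592653589793 [-0.43   0.799  1.375  0.     0.967  2.628]
unitup 0 [-0.43   0.64   1.244 -0.     1.258 -0.513]
unitup 3.141592653589793 [-0.43   0.64   1.244  0.     1.258  2.628]
unitup -3.141592653589793 [-0.43   0
[... 191 characters left out ...]
98]
fin 3.141592653589793 [ 0.212  0.66   1.421 -0.     1.061 -2.844]
fin -3.141592653589793 [ 0.212  0.66   1.421 -0.     1.061 -2.844]
fin2 0 [ 0.019  0.6    1.54  -0.     1.002  0.106]
fin2 3.141592653589793 [ 0.019  0.6    1.54  -0.     1.002 -3.036]
fin2 -3.141592653589793 [ 0.019  0.6    1.54  -0.     1.002 -3.036]
knob0 0 [ 0.156  0.623  1.452 -0.     1.067  0.242]
knob0 3.141592653589793 [ 0.156  0.623  1.452 -0.     1.067 -2.899]
knob0 -3.141592653589793 [ 0.156  0.623  1.452 -0.     1.067 -2.899]
knob1 0 [ 0.081  0.513  1.662 -0.     0.967 -1.283]
knob1 3.141592653589793 [ 0.081  0.513  1.662 -0.     0.967  1.859]
knob1 -3.141592653589793 [ 0.081  0.513  1.662 -0.     0.967  1.859]
```

Run:
```python
from m import *
goto(W(0,15,190),ori(HA)); move_l(W(0,15,57),rate=120,max_force=15); rep("down")
grasp(); rep("grasped")
move_l(W(0,15,150),rate=100); rep("up")
goto(W(-95,-125,150),ori(HA+np.pi/2)); wait(.3); rep("over notch")
p=camera("side");t=camera("top");save(p,"pics/s2.png")
for c in(p,t):
    A=region(c,W(-95,-125,0)-[60,60,-20],W(-95,-125,0)+[60,60,160]); 
    m=masks_of(c,"pin"); print(m and (m[0]["conf"],m[0]["rect"]), proj(c,W(-95,-125,130)),proj(c,W(-95,-125,45)))
cv2.imwrite("pics/s3.png",cv2.resize(cv2.cvtColor(p["color"][110:270,190:400],cv2.COLOR_RGB2BGR),None,fx=3,fy=3))
```

```text
down 5.6 [582.684 124.49   57.82 ] F [ 0.487 -0.751 -0.62 ] gap 92.5 g 0.0
grasped 6.7 [582.104 124.435  56.961] F [ 0.463 -0.744 -0.651] gap 15.1 g 30.0
up 7.8 [581.613 124.384 149.235] F [ 0.068  0.738 -0.728] gap 15.2 g 30.0
over notch 9.7 [475.4    -6.712 149.92 ] F [ 0.292 -0.04  -1.071] gap 15.3 g 30.0
(0.43, [292.0, 169.9, 6.2, 16.2]) [292.342 177.533] [290.263 208.392]
[] [253.856 232.377] [253.238 233.315]
```

View pics/s3.png

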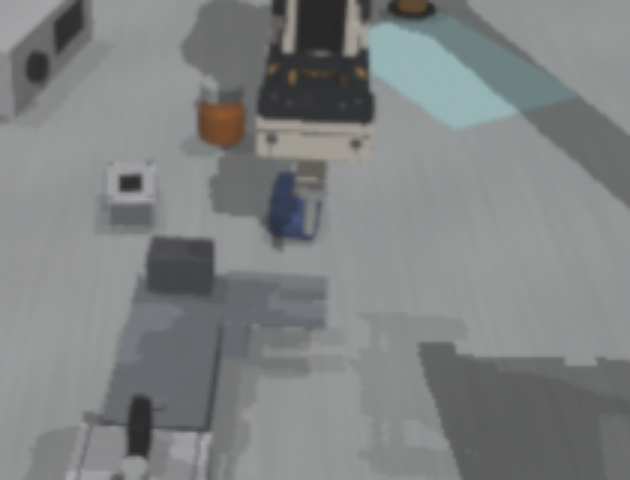

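The bore is empty and the pin is held above the notch: gap 15 mm, with the finger in front of it at crop (310,200). Lowering now.

Run:
```python
from m import *
move_l(W(-95,-125,70),rate=90,max_force=12); rep("near")
print(move_l(W(-95,-125,55),rate=25,max_force=6)); rep("seated")
let_go(); rep("open")
move_l(W(-95,-125,160),rate=150)
goto([621.8,-201.2,120],ori(.083))
wait(.1)
p=camera("side");t=camera("top")
for c in(p,t):
    m=masks_of(c,"pin"); print(m and (m[0]["conf"],m[0]["rect"]))
    L=loc(region(c,(400,-80,-5),(560,60,130)),HX,HY,HA); k=(np.hypot(L[:,0]+95,L[:,1]+125)<25)&(L[:,2]>48)
    if k.sum()>10: print("pin holder frame",fit_pin(L[k],(-95,-125,45)))
cv2.imwrite("pics/s4.png",cv2.resize(cv2.cvtColor(p["color"][110:270,190:400],cv2.COLOR_RGB2BGR),None,fx=3,fy=3))
```

```text
near 11.0 [475.754  -6.889  70.446] F [-0.164 -0.625 -0.368] gap 15.2 g 30.0
True
seated 11.5 [475.289  -6.741  56.84 ] F [0.323 1.333 6.592] gap 15.6 g 30.0
open 12.8 [474.875  -6.706  56.448] F [0.231 0.033 0.594] gap 91.8 g 0.0
(0.63, [287.7, 192.9, 6.5, 16.4])
pin holder frame (array([ -97.722, -127.151,   45.93 ]), np.float64(0.7030704817406193), 126)
[]
pin holder frame (array([ -95.366, -123.954,   48.073]), np.float64(1.6313353155415307), 55)
```

View pics/s4.png

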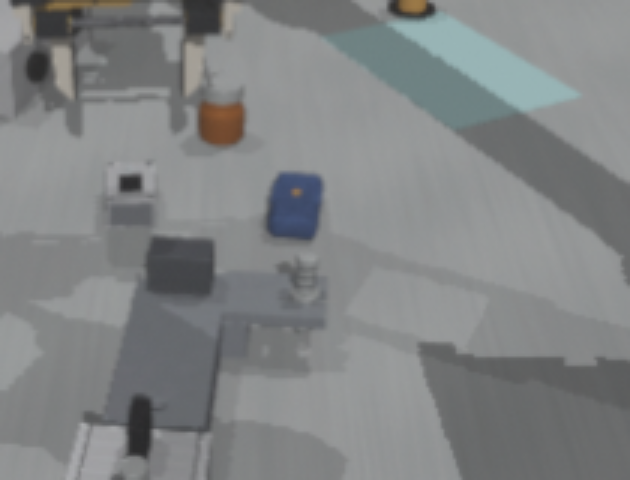

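The pin stands upright in the notch at crop (303,280), with its collar on the ledge. Next is the case.

Run:
```python
from m import *
U=np.array([621.8,-201.2,0])
print(move_l(U+[0,0,5],rate=90,max_force=10)); rep("down")
grasp(); rep("grasp")
move_l(U+[0,0,130],rate=120)
goto(W(0,-74,130),ori(HA)); rep("over")
move_l(W(0,-74,60),rate=90,max_force=12)
print(move_l(W(0,-74,46.5),rate=25,max_force=5)); rep("placed")
let_go(); rep("open")
move_l(W(0,-74,170),rate=150)
goto(W(0,130,190),ori(HA));wait(.1)
p=camera("side");t=camera("top");P=[]
for c in(p,t):
    L=loc(region(c,(400,-100,-5),(700,300,130)),HX,HY,HA); k=(abs(L[:,0])<45)&(abs(L[:,1]+70)<42)&(L[:,2]>50)
    print("unit holder frame",fit_unit(L[k],(0,-74,0,45)))
cv2.imwrite("pics/t5.png",cv2.resize(cv2.cvtColor(t["color"][140:280,130:350],cv2.COLOR_RGB2BGR),None,fx=3,fy=3))
```

```text
False
down 16.4 [ 622.24  -201.383    5.726] F [-0.513 -0.421  0.573] gap 92.2 g 0.0
grasp 17.2 [ 621.853 -201.187    5.024] F [ 0.461 -0.244  0.087] gap 45.8 g 30.0
over 19.4 [574.942  34.885 129.932] F [ 0.112 -0.621 -2.068] gap 46.0 g 30.0
True
placed 20.7 [574.56   35.81   49.809] F [0.592 0.894 4.081] gap 45.8 g 30.0
open 21.6 [573.819  35.832  49.059] F [ 0.034  1.045 -0.33 ] gap 91.7 g 0.0
unit holder frame (array([ -0.833, -74.609,  -0.012,  46.229]), np.float64(0.6965398973650423), 600)
unit holder frame (array([  0.225, -74.699,  -0.016,  44.684]), np.float64(1.3868582041773436), 431)
```

View pics/t5.png

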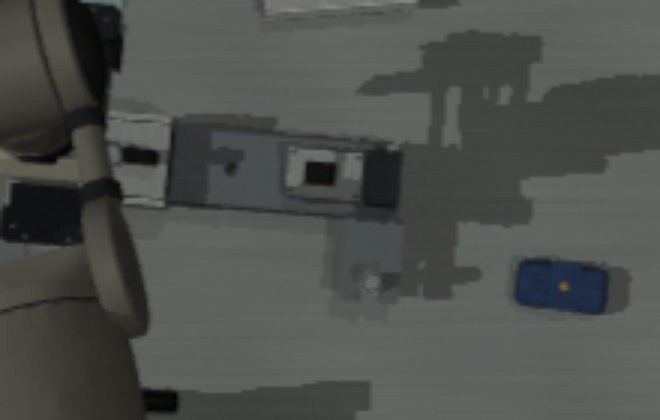

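The case lies flat between the jaws at crop (325,173), centred to within 1 mm and about 1 mm from y −74.6; the pin is still in the notch. Now the carriage.

Run:
```python
from m import *
y0=72.3+23
goto(W(0,y0,150),ori(HA))
print(move_l(W(0,y0,79.5),rate=90,max_force=10)); rep("down")
grasp(); rep("grasp")
print(move_l(W(0,-12+2,79.5),rate=70,max_force=25)); rep("slid")
print(move_l(W(0,-28,79.5),rate=15,max_force=14)); rep("pinch")
s=get_state()["eef_pos"]; print("holder",loc(s[None],HX,HY,HA))
let_go(); rep("open")
s=get_state()["eef_pos"]; print("holder",loc(s[None],HX,HY,HA))
move_l(W(0,-22,175),rate=150)
goto(W(0,130,200),ori(HA));wait(.1)
p=camera("side");t=camera("top")
for c in(p,t):
    L=loc(region(c,(400,-100,-5),(700,300,130)),HX,HY,HA); k=(abs(L[:,0])<45)&(abs(L[:,1]+80)<34)&(L[:,2]>50)
    print("unit",fit_unit(L[k],(0,-80,0,45)))
    k=(abs(L[:,0])<60)&(L[:,1]>-60)&(L[:,1]<90)
    print("hold",fit_holder(L[k],(0,0,0,0,130),50))
    for n in("lever_knob","lever_pivot"):
        a=spot_point(c,n); print(n,[(x["uv"],x["conf"],loc(at_z(c,x["uv"],109 if "knob" in n else 89)[None],HX,HY,HA)) for x in a[:1]])
cv2.imwrite("pics/s6.png",cv2.resize(cv2.cvtColor(p["color"][110:310,190:400],cv2.COLOR_RGB2BGR),None,fx=2.8,fy=2.8))
```

```text
False
down 24.9 [589.542 204.609  80.176] F [-0.72  -0.624  0.925] gap 91.9 g 0.0
grasp 26.1 [589.518 204.402  79.505] F [ 2.808 -0.247 -1.103] gap 12.0 g 30.0
False
slid 27.7 [580.595  99.903  79.509] F [ 4.816  1.61  -3.328] gap 12.0 g 30.0
True
pinch 28.6 [579.655  88.226  79.472] F [0.025 1.98  4.24 ] gap 11.5 g 30.0
holder [[  0.697 -21.294  79.472]]
open 29.9 [579.617  88.022  78.774] F [-0.237 -1.025  0.215] gap 92.0 g 0.0
holder [[  0.677 -21.5    78.774]]
unit (array([ -0.597, -81.866,  -0.008,  46.367]), np.float64(0.5484645472100382), 330)
hold (array([ -0.539,  87.153,   0.002,   1.278, 216.818]), np.float64(0.9941751231834814), 1248)
lever_knob [([292.0, 205.3], 0.65, array([[-97.731, -48.294, 109.   ]]))]
lever_pivot [([243.6, 221.0], 0.69, array([[-0.175, -9.18 , 89.   ]]))]
unit (array([ -0.112, -82.105,   0.028,  44.835]), np.float64(1.362815218714104), 414)
hold (array([ -3.498, -66.228,  -0.088,   0.243,  62.476]), np.float64(2.378070858528204), 855)
lever_knob [([185.6, 193.0], 0.51, array([[ -2.817,  67.856, 109.   ]]))]
lever_pivot [([213.0, 197.8], 0.52, array([[-7.824, -5.788, 89.   ]]))]
```

View pics/s6.png

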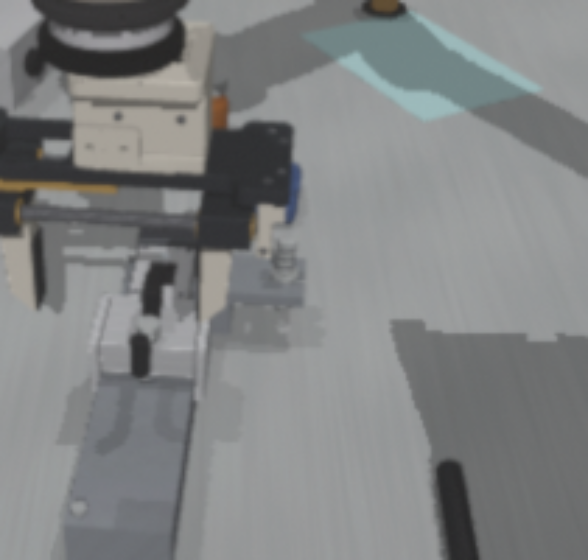

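The carriage has slid up against the case at crop (150,330), but the push stopped at only about 10 N beyond friction. I'll push it firmly once more, then measure with the arm out of the way.

Run:
```python
from m import *
goto(W(0.5,-22,150),ori(HA))
move_l(W(0.5,-22,79.5),rate=90,max_force=10); grasp(); rep("grasp")
f0=get_state()["ft_force"]
print(move_l(W(0.5,-32,79.5),rate=15,max_force=25)); rep("pinch")
print("holder",loc(get_state()["eef_pos"][None],HX,HY,HA))
let_go()
print("holder",loc(get_state()["eef_pos"][None],HX,HY,HA)); rep()
move_l(W(0,-22,150),rate=150)
goto(W(-150,40,200),ori(HA));wait(.1)
p=camera("side");t=camera("top")
for c in(p,t):
    L=loc(region(c,(400,-100,-5),(700,300,130)),HX,HY,HA); L=L[(abs(L[:,0])<60)]
    k=(abs(L[:,1]+80)<34)&(L[:,2]>50)&(abs(L[:,0])<35)
    print("unit",fit_unit(L[k],(0,-80,0,45)))
    B=L[(L[:,2]>55)&(L[:,1]>-75)&(L[:,1]<40)&(L[:,2]<115)]
    qs=np.arange(120,136,.5);e=[np.minimum(abs(np.minimum(holder_sdf(B,(0,0,0,.7,q)),box(B,(-23,-115,45),(23,-45,75)))),6).mean() for q in qs]
    print("q",qs[np.argmin(e)],min(e),len(B))
    K=L[(L[:,2]>95)&(L[:,1]>30)&(L[:,1]<80)&(abs(L[:,0])<25)]; print("knob",len(K),K.mean(0) if len(K) else 0)
cv2.imwrite("pics/t7.png",cv2.resize(cv2.cvtColor(t["color"][140:280,130:350],cv2.COLOR_RGB2BGR),None,fx=3,fy=3))
```

```text
grasp 34.6 [579.58   87.535  79.512] F [ 0.519 -0.678 -0.623] gap 11.6 g 30.0
True
pinch 35.0 [579.586  87.56   79.485] F [-0.099  2.14   4.837] gap 12.2 g 30.0
holder [[  0.686 -21.963  79.485]]
holder [[  0.33  -22.127  78.788]]
 36.4 [579.217  87.427  78.788] F [0.819 0.638 0.354] gap 91.9 g 0.0
unit (array([ -0.733, -82.115,   0.002,  46.475]), np.float64(0.5866702470873975), 330)
q 130.5 1.1945879929650207 1165
knob 92 [ -2.878  64.08  111.544]
unit (array([ -0.34 , -78.894,   0.051,  44.712]), np.float64(1.5561320403895849), 413)
q 127.5 2.3164978945094035 882
knob 26 [ -2.635  59.225 116.114]
```

View pics/t7.png

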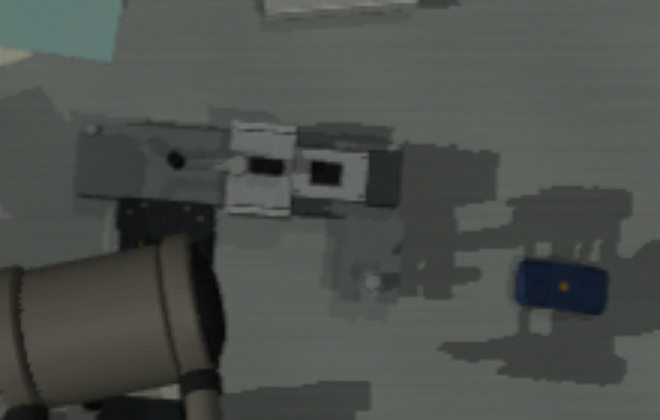

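The carriage is pinched: it met 25 N with no further travel, and q is about 130. The case is square at crop (335,175), and the knob at crop (177,160) is holder (−2,60). Now swing the lever.

Run:
```python
from m import *
K=lambda th,z=93:W(.3-55*np.sin(th),5+55*np.cos(th),z)
goto(K(.04,150),ori(HA+.04))
print(move_l(K(.04),rate=90,max_force=8)); grasp(); rep("grasp")
for th in np.linspace(.04,1.40,9)[1:]:
    if move_l(K(th),ori(HA+th),rate=60,max_force=20): print("stopped",th);break
rep("arc")
print(move_l(K(1.50),ori(HA+1.45),rate=20,max_force=10)); rep("end")
e=loc(get_state()["eef_pos"][None],HX,HY,HA)[0]; print(e,np.arctan2(-(e[0]-.3),e[1]-5))
```

```text
False
grasp 40.6 [584.144 169.408  92.983] F [0.099 0.644 0.081] gap 13.7 g 30.0
arc 43.1 [529.952 128.697  93.07 ] F [ 6.416 -1.262 -5.615] gap 12.9 g 30.0
True
end 43.4 [529.609 126.819  92.938] F [0.705 4.201 0.9  ] gap 13.2 g 30.0
[-52.496  12.832  92.938] 1.423526691483327
```

Run:
```python
from m import *
e=lambda:loc(get_state()["eef_pos"][None],HX,HY,HA)[0]
a=e(); print(move_l(W(a[0],a[1]-6,93),rate=15,max_force=20)); rep("push"); print(e())
let_go(); print(e()); rep("open")
move_l(W(a[0],a[1],170),rate=150)
goto(W(-150,-60,260),ori(HA+1.45)); wait(.2)
p=camera("side");t=camera("top")
for c in(p,t):
    L=loc(region(c,(400,-100,-5),(700,300,130)),HX,HY,HA)
    K=L[(L[:,2]>98)&(L[:,1]>-10)&(L[:,1]<40)&(L[:,0]<-25)&(L[:,0]>-80)&(L[:,2]<125)]; print("knob",len(K),K.mean(0) if len(K) else 0)
    L=L[(abs(L[:,0])<35)]; k=(abs(L[:,1]+80)<34)&(L[:,2]>50)
    if k.sum()>20: print("unit",fit_unit(L[k],(0,-80,0,45)))
cv2.imwrite("pics/s8.png",cv2.resize(cv2.cvtColor(p["color"][150:310,190:400],cv2.COLOR_RGB2BGR),None,fx=3,fy=3))
cv2.imwrite("pics/t8.png",cv2.resize(cv2.cvtColor(t["color"][140:280,130:350],cv2.COLOR_RGB2BGR),None,fx=3,fy=3))
```

```text
True
push 43.7 [529.617 126.856  92.933] F [1.381 4.469 1.047] gap 13.5 g 30.0
[-52.491  12.87   92.933]
[-52.65   11.578  92.573]
open 45.0 [529.347 125.584  92.573] F [ 0.253 -1.104  0.918] gap 92.1 g 0.0
knob 82 [-55.114  15.279 112.741]
unit (array([ -0.76 , -81.854,  -0.   ,  46.306]), np.float64(0.5604734041545214), 321)
knob 25 [-54.964  10.911 116.194]
unit (array([  0.05 , -81.923,  -0.001,  44.898]), np.float64(1.504724135186052), 414)
```

View pics/s8.png

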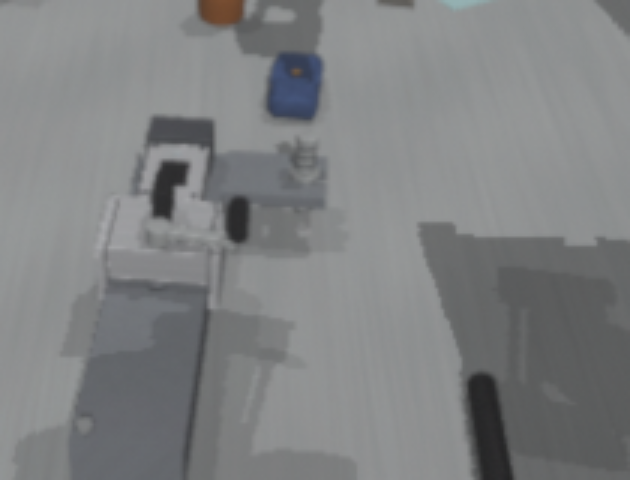

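View pics/t8.png

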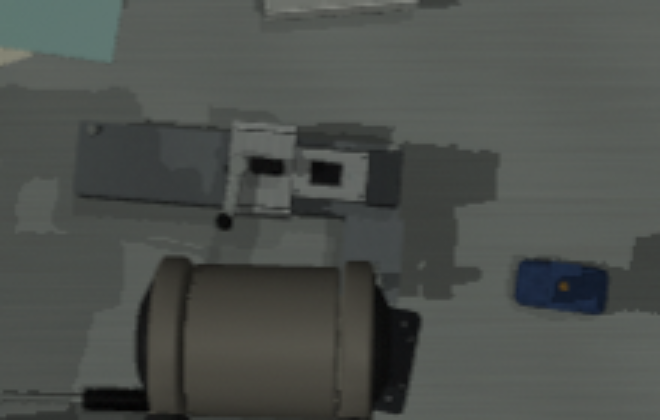

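Pressing with 20 N moved the lever no further, and it points to −x (about 1.45 rad, knob at top crop (224,221)). The case is pinched square, the pin hangs in its notch at side crop (303,160), and the arm is clear of everything.

```bash
python3 -c "
from m import *
rep(); print(sign_off())"
```

```text
46.6 [426.459  63.    258.985] F [ 0.369  0.287 -0.443] gap 91.7 g 0.0
the job is handed in; nothing more can be done
None
```

The job is handed in at 46.6 s of the 67 s allowed: the pin hangs by its collar in the ledge notch, the case is pinched squarely against the fixed jaw, and the clamp lever is locked against its stop.

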